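# Tip the valve balls out of the drain tray into the bin

### The job

Slide the empty grey bin along the bench, without lifting it, until the tray's spout is over it. Then raise the tray by its bar and tip it slowly so that all three black balls roll out of the corner spout into the bin, lower the tray gently back onto its rest and let go. Leave the bin under the spout with the balls in it, and do not disturb the bottle, jar, wrench and carton.

Things in the scene. Friction and masses are not known exactly. Their poses are not given: they have to be found in the camera images.
- stand: Grey steel stand fixed to the bench, carrying the tray. Origin on the bench under the middle of the hinge pin. Its +y points out of the spout; its x is parallel to the hinge pin, which is level, 100 mm above the bench. All of the stand lies at y = 0 or less (160 mm wide in x, back to y = -215 mm), under the tray.
- tray (a joint): Tip angle of the tray about the hinge pin, rad: 0 = down on its rest, grows as the back corner with the bar is raised, stop at 0.6. At 0 the floor leans 0.07 rad back; balls run to the spout only beyond 0.07, fast if tipped fast or steeply. About 3 N at the bar raises it; let go, it falls back, so lower it by the bar.
- tray_mid (a point): Middle of the tray floor, upper face, 100 mm behind the hinge pin. The tray is a square aluminium pan, 190 mm a side, walls 35 mm high, 5 mm thick, set cornerwise: one corner points along the stand's +y and is cut to a 88 mm gap running into a straight open spout of that width; the opposite corner, 234 mm behind the pin, carries the bar.
- tray_bar (a point): Middle of the lifting bar at the tray's back corner: level round steel bar, 12 mm thick, 100 mm long, parallel to the stand's x, free above, below and behind; side rods run from its ends to the tray. At tip angle 0 it is 303 mm behind the hinge pin (stand y -303 mm), 129 mm above the bench; it circles the pin (radius 304 mm). Pinched across, it can turn in the pads.
- spout_lip (a point): Middle of the outer lower edge of the spout, 50 mm out from the hinge pin. At tip angle 0 it is 103 mm above the bench and sinks as the tray is tipped (to about 87 mm at 0.35 rad, 75 mm at 0.6).
- bin_mid (a point): Centre of the loose grey plastic bin, half-way up, 30 mm above the bench. Open on top: 130 mm in its x, 180 mm in its y, 60 mm high, walls and floor 5 mm, about 0.35 kg. It fits under the spout with room to spare. Its grip tab is at its +y end; at zero turn its axes are the world's.
- bin_tab (a point): Grip point on the bin's upright grip tab, 94 mm from the bin's centre along its +y, 85 mm above the bench. The tab is a plate 12 mm thick in the bin's y, 60 mm wide in x, its top 105 mm above the bench (45 mm above the rim), on the outside of the +y end wall. Pinch it across its thickness from above, or push it.
- ball1_center (a point): Centre of a black plastic valve ball, 36 mm in diameter, about 40 g. All three are alike and start at the back of the tray.
- ball2_center (a point): Centre of a black plastic valve ball, 36 mm in diameter, about 40 g. All three are alike and start at the back of the tray.
- ball3_center (a point): Centre of a black plastic valve ball, 36 mm in diameter, about 40 g. All three are alike and start at the back of the tray.
- oil_bottle: White bottle, 60 mm across, 150 mm high, standing; bystander. Origin: centre of its underside.
- jar: Amber jar, 64 mm across, 80 mm high, standing; bystander. Origin: centre of its underside.
- wrench: Steel wrench 180 mm long, lying flat along its x axis; bystander. Origin: middle of its underside.
- carton: Cardboard carton 70 x 110 x 60 mm high; bystander. Origin: centre of its underside.
Things that resemble listed ones, but are neither listed nor needed, are in the scene too. Leave any blue look-alike of the part that bears bin_mid alone.

How it is judged:
By the outcome, as a careful person would: the job done as asked, in the order asked, and still so for the second after the job is handed in, with the robot touching nothing.
It also fails if it takes over 64 s, if anything falls off the work surface, if the arm or the gripper's body presses on something with over 40 N, if the wrist force passes 120 N, or if a joint passes its speed limit or range.

### The arm

A 7-joint arm with a two-finger parallel gripper is mounted at the origin on the work surface. World frame = base frame: x ahead of the robot, y to its left, z up, the work surface at z = 0. Lengths are in m, angles in rad, forces in N, time in s.
With the tool pointing down it reaches from about 0.425 to 0.875 m from the base axis. Payload 4.7 kg.
Tool frame: the origin (TCP) lies at the very end of the fingers, on their centre line; the grasp point (between the pads) lies 19 mm behind it; z points along the fingers, y is the direction in which the jaws open and shut (so a half turn about z gives the same grasp; the last joint's range is limited). The gripper opens to 87 mm and grips with 3 to 60 N. Pads are 19 mm wide; open, the fingers measure 117 mm over their backs; the gripper's body (75 mm by 190 mm) begins 51 mm behind the grasp point.
Start: joints at [-1.15, 0.321, -0.07, 1.45, 0.023, 1.371, -0.057], TCP at [0.257, 0.597, 0.223] pointing down, gripper open.
Joint ranges: [-2.86, 2.86], [-0.3, 2.09], [-1.38, 1.24], [0.06, 2.45], [-1.56, 4.7], [0.09, 2.05], [-2.69, 2.69]. Speed limits (rad/s): [2.57, 2.57, 3.14, 3.14, 3.14, 3.14, 3.14].

### API

Orientations are given as a rotation vector (axis times angle).
In Python, from bench import ctrl gives the robot as it stands. The module is installed in compiled form; this text tells all that it offers.
- The arm moves only by the tool move_arm, never from a script. Its arguments are lists of equal length, an entry for each row: "dp": the shift along the tool's x, y, z in units of 30 mm (1.0 is 30 mm), a list of three; "turn": the turn about the tool's z in units of 5 degrees (1.0 is 5 degrees); "jaw": the opening, from -1 (shut) to 1 (fully open). A call has 1 to 5 rows; each row is the pose to reach, as a shift and turn from the pose commanded when the call began, along the tool's axes at that moment; what a row does not reach only later rows make up. A row lasts 1/10 s, in which the tool goes at most 50 mm and 8.59 degrees, less where a joint would pass 70% of its speed; a pose out of reach is approached as far as the arm can. A call with a gripper value outside its range is refused whole. The fingers move at their own pace and stop on an object; "grip_force" is the grip in N (left out, the last holds). Time passes only in rows, so rows that repeat a pose let the fingers close. It gives the time, the measured TCP pose, the force and the opening at its end, in the units of the state.
- ctrl.get_state(): the state, without advancing time (a new reading comes with each control period).
- ctrl.get_image(name): name is "scene" or "top" or "wrist"; returns the picture (400x640x3 uint8, red, green, blue); there is no depth.
- ctrl.camera_info(name): a dict with "intrinsics" (3x3 intrinsics, pixels), "extrinsics" (4x4, takes a point from world to camera coordinates). Camera axes: x right, y up, looking along -z (the intrinsics and any distortion apply to the point x, -y, -z); pixel columns grow to the right and rows downward; lengths in m; the calibration is good to about 2 mm. A picture is of the moment at which its call begins: read the wrist's pose just before it. camera_info takes no time and is no camera call; for the wrist camera it gives the pose at the moment of the call.
- ctrl.close_job(): hands the job in, once; it reports no verdict.
Trained networks look in the newest picture that a camera, given by its name, has taken for a name from the list of things; names that differ only in an ending like _2 or _b are one class to them, and where a whole thing is asked for, a point or a joint stands for the part that bears it (a point fixed in the world has none). Each returns a list of dicts, best first, with "confidence" (0 to 1); they miss things now and then, are a little off and sometimes report something else, mostly with a low value. They report only what shows in the picture. A call takes as long as a camera call. They do not tell look-alikes from the thing itself.
- ctrl.look_for(camera, target): "rect" ([centre column, centre row, width, height] in pixels, round what is visible of it).
- ctrl.masks_of(camera, target): "region" (400x640 bool, what is visible of it) and "rect" ([centre column, centre row, width, height] in pixels, round what is visible of it).
The state is a dict: "time": time; "joint_positions": joint angles; "qd": joint speeds; "joint_torque": joint torques, N m; "position": TCP position; "tool_rot": TCP orientation; "ft_force": force on the tool from outside, world axes, zero at the start; "torque": the same for the moment, N m; "grip_width": opening from 0.0 (shut) to 1.0 (fully open).
Only numpy, scipy, OpenCV 4.12 (cv2) and the standard library are available. Lean on these libraries where they do the work, as an engineer would, in place of code of your own. Each camera call takes 0.05 s, during which the arm holds its last target. There are 200 camera calls.

## Working session

There is one attempt and no reset: what is moved stays moved. The work goes in short steps, Python scripts to look and compute and a tool call to move; the robot and the scene stay as the last step left them, time stands still between calls to the robot, and variables do not carry over. Pictures are saved under pics/ and viewed, about 8 in all and at most 12, crops included, and the job is handed in when it is done.

Besides the shell and the picture viewer there is one more tool, called after "Request:" by a JSON object that holds its "op" and its "data", one argument or row to a line. move_arm: Moves the arm, as the interface text tells. Its arguments: {"type":"object","properties":{"dp":{"type":"array","items":{"type":"array","items":{"type":"number"}}},"turn":{"type":"array","items":{"type":"number"}},"jaw":{"type":"array","items":{"type":"number"}},"grip_force":{"type":"number"}},"required":["dp","turn","jaw"]}

```bash
mkdir -p pics
python3 - <<'E'
from bench import ctrl
import cv2,numpy as np
np.set_printoptions(precision=4,suppress=True)
s=ctrl.get_state();print(s['time'],s['position'],s['tool_rot'],s['ft_force'],s['grip_width'])
for n in('scene','top'):
    im=ctrl.get_image(n);cv2.imwrite(f'pics/{n}0.png',im[:,:,::-1])
    c=ctrl.camera_info(n);print(n,c)
    for t in('bin_mid','tray_mid','stand','tray_bar','oil_bottle','jar','wrench','carton'):
        print(t,[(np.round(d['rect']),round(d['confidence'],2)) for d in ctrl.look_for(n,t)])
E
```

```text
0.0 [0.257  0.5964 0.2214] [-0.6345 -3.0766  0.0031] [ 0.0552 -0.3112 -0.441 ] 0.9981505394275145
scene {'intrinsics': array([[473.5375,   0.    , 319.0987],
       [  0.    , 473.5375, 198.6452],
       [  0.    ,   0.    ,   1.    ]]), 'extrinsics': array([[-0.3684,  0.9295,  0.0152,  0.1568],
       [-0.756 , -0.3091,  0.577 ,  0.3543],
       [ 0.541 ,  0.2011,  0.8166, -1.7124],
       [ 0.    ,  0.    ,  0.    ,  1.    ]])}
bin_mid [(array([443., 175.,  61.,  60.]), 0.77), (array([409., 225.,  77.,  65.]), 0.58)]
tray_mid [(array([262., 187., 131.,  81.]), 0.76)]
stand [(array([264., 190., 129.,  87.]), 0.57)]
tray_bar [(array([263., 185., 131.,  79.]), 0.59)]
oil_bottle [(array([310., 283.,  25.,  40.]), 0.86)]
jar [(array([266., 269.,  22.,  28.]), 0.93), (array([260., 186., 131.,  77.]), 0.61)]
wrench [(array([363., 302.,  33.,  57.]), 0.9)]
carton [(array([204., 247.,  48.,  46.]), 0.58)]
top {'intrinsics': array([[458.6298,   0.    , 317.0773],
       [  0.    , 458.6298, 198.2879],
       [  0.    ,   0.    ,   1.    ]]), 'extrinsics': array([[-0.028 , -0.9996,  0.0024,  0.0632],
       [ 0.995 , -0.0277,  0.0961, -0.5278],
       [-0.096 ,  0.0051,  0.9954, -1.1183],
       [ 0.    ,  0.    ,  0.    ,  1.    ]])}
bin_mid [(array([214., 228.,  92.,  62.]), 0.65), (array([409., 209.,  12.,  18.]), 0.19)]
tray_mid [(array([398., 189., 157., 106.]), 0.71)]
stand [(array([398., 188., 163., 112.]), 0.95)]
tray_bar [(array([400., 189., 158., 112.]), 0.66), (array([213., 228.,  93.,  68.]), 0.59)]
oil_bottle [(array([292., 104.,  24.,  39.]), 0.9), (array([410., 209.,  10.,  12.]), 0.55)]
jar [(array([344., 107.,  23.,  34.]), 0.57), (array([214., 229.,  86.,  57.]), 0.19)]
wrench [(array([239., 122.,  24.,  67.]), 0.94), (array([216., 230.,  88.,  65.]), 0.47), (array([344., 107.,  31.,  33.]), 0.35)]
carton [(array([418., 104.,  49.,  33.]), 0.94)]
```

View pics/scene0.png

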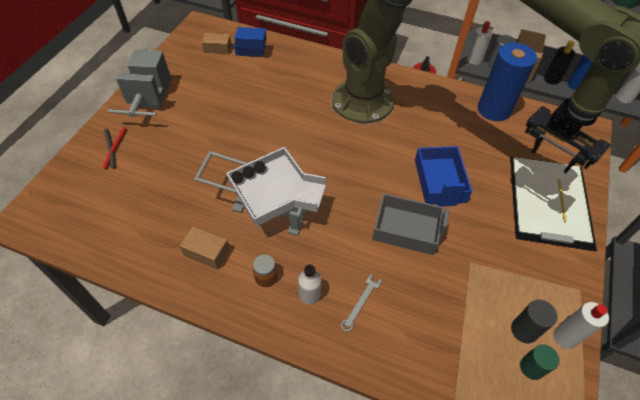

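View pics/top0.png

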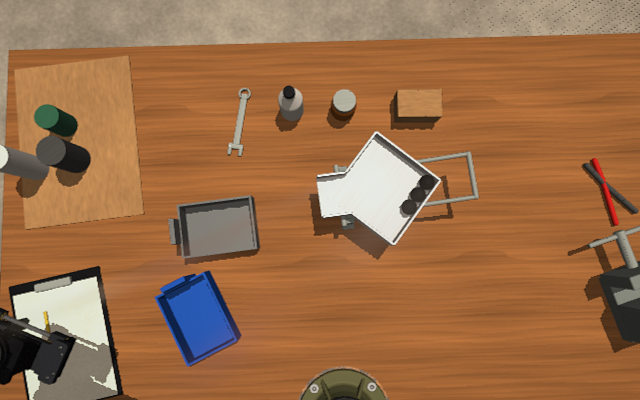

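Bin candidates are the grey bin (top 217,227; scene 410,223) and the blue look-alike (top 198,318; scene 443,175). I choose the grey one, whose tab is at its left end (top 173,231). The tray is at top (380,187), with its spout to the left (318,195), its bar to the right (473,177) and the balls at about (418,193). I'll check this in a close crop.

```bash
cat > h.py <<'E'
import numpy as np,cv2
from bench import ctrl
np.set_printoptions(precision=4,suppress=True)
def ray(cam,uv,z):
    c=ctrl.camera_info(cam);K=np.array(c['intrinsics']);E=np.array(c['extrinsics']);R,t=E[:3,:3],E[:3,3]
    d=np.linalg.inv(K)@[*uv,1];d=R.T@(d*[1,-1,-1]);o=-R.T@t
    return o+d*(z-o[2])/d[2]
def proj(cam,P):
    c=ctrl.camera_info(cam);K=np.array(c['intrinsics']);E=np.array(c['extrinsics'])
    p=(E[:3,:3]@np.array(P)+E[:3,3])*[1,-1,-1];p=K@p;return p[:2]/p[2]
E
python3 - <<'E'
import cv2
a=cv2.imread('pics/top0.png')
cv2.imwrite('pics/crop1.png',cv2.resize(a[120:270,155:495],None,fx=2.35,fy=2.35,interpolation=cv2.INTER_CUBIC))
E
```

```text
(no output)
```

View pics/crop1.png

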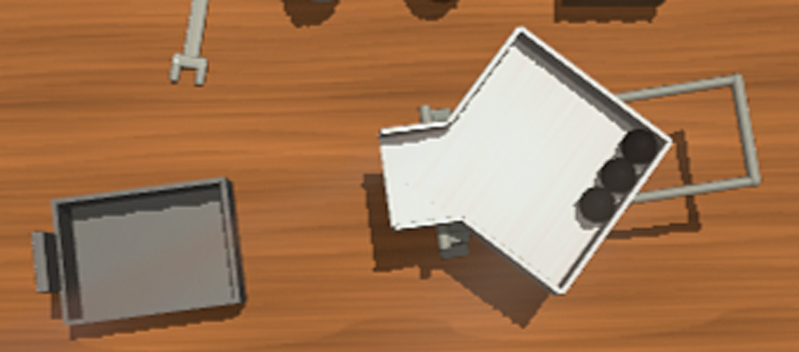

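Run:
```python
from h import *
from scipy.optimize import least_squares
C=lambda p:(155+p[0]/2.35,120+p[1]/2.35)
def fit(loc,pix,x0):
    def P(q):
        c,s=np.cos(q[2]),np.sin(q[2]);return [(q[0]+c*l[0]-s*l[1],q[1]+s*l[0]+c*l[1],l[2]) for l in loc]
    info=ctrl.camera_info('top')
    r=least_squares(lambda q:np.ravel([proj('top',p)-np.array(C(u)) for p,u in zip(P(q),pix)]),x0)
    return r.x,np.round(r.fun,1)
# bin: +y toward image left = world +y
b,f=fit([(.065,.09,.06),(.065,-.09,.06),(-.065,-.09,.06),(-.065,.09,.06)],[(54,200),(230,178),(244,304),(66,324)],[.5,.25,0]);print('bin',b,f)
t,f=fit([(.05,-.303,.129),(-.05,-.303,.129),(.044,.05,.103),(-.044,.05,.103)],[(740,78),(755,182),(382,138),(394,229)],[.6,-.1,0]);print('stand',t,f)
def loc(q,l):
    c,s=np.cos(q[2]),np.sin(q[2]);return q[0]+c*l[0]-s*l[1],q[1]+s*l[0]+c*l[1]
print('tab',loc(b,(0,.094)),'bar',loc(t,(0,-.303)),'lip',loc(t,(0,.05)))
print('tabtop by ray',ray('top',C((42,262)),.105))
for n,d,z in (('bottle',(292,104),.08),('jar',(344,107),.04),('carton',(418,104),.05)):print(n,ray('top',d,z))
# blue bin
for u in((157,298),(210,272),(240,332),(188,365)):print('blue',ray('top',u,.06))
s=ctrl.get_state()
from scipy.spatial.transform import Rotation as R
print(R.from_rotvec(s['tool_rot']).as_matrix())
```

```text
bin [0.4637 0.2879 0.0924] [ 0.4 -0.5 -0.3 -0.1 -0.4 -0.   0.3  0.6]
stand [ 0.5282 -0.0073  0.1123] [-0.4  0.7  0.8 -0.5 -0.3  0.6 -0.1 -0.8]
tab (np.float64(0.4550482926947634), np.float64(0.3815426255756762)) bar (np.float64(0.5621128276587433), np.float64(-0.3084098441628123)) lip (np.float64(0.5225710926719122), np.float64(0.042368506358184364))
tabtop by ray [0.4542 0.3828 0.105 ]
bottle [0.7551 0.103  0.08  ]
jar [ 0.7562 -0.0255  0.04  ]
carton [ 0.7558 -0.2092  0.05  ]
blue [0.2997 0.4339 0.06  ]
blue [0.357  0.3083 0.06  ]
blue [0.2155 0.2386 0.06  ]
blue [0.1436 0.3608 0.06  ]
[[-0.9184  0.3957  0.0001]
 [ 0.3957  0.9184  0.0001]
 [-0.0001  0.0001 -1.    ]]
```

```bash
cat >> h.py <<'E'
from scipy.spatial.transform import Rotation as Rot
def go(p,yaw):  # yaw: heading of tool y, deg (mod 180)
    s=ctrl.get_state();M=Rot.from_rotvec(s['tool_rot']).as_matrix()
    d=M.T@(np.array(p)-s['position'])/.03
    h=np.degrees(np.arctan2(M[1,1],M[0,1]));e=(yaw-h+90)%180-90
    print('t',round(s['time'],2),'pos',s['position'],'F',s['ft_force'],'w',round(s['grip_width'],3),'dp',np.round(d,2),'turn',round(-e/5,2))
E
python3 -c "
from h import *
go([.4547,.3820,.16],95.3)"
```

```text
t 0.9 pos [0.2572 0.597  0.2226] F [ 0.8984 -0.3316  0.0216] w 1.003 dp [-8.88 -3.98  2.09] turn -5.72
```

Request:
{"op": "move_arm", "data": {
  "dp": [
    [-8.85,-3.95,0],
    [-8.85,-3.95,0],
    [-8.85,-3.95,0],
    [-8.85,-3.95,0],
    [-8.85,-3.95,0]
  ],
  "turn": [-5.7,-5.7,-5.7,-5.7,-5.7],
  "jaw": [0.3,0.3,0.3,0.3,0.3],
  "grip_force": 20
}}

```text
time: 1.4
position: [0.4244, 0.4152, 0.2229]
tool_rot: [-0.145, 3.138, 0.001]
ft_force: [0.8, 0.1, -0.3]
grip_width: 0.677
```

```bash
python3 -c "
from h import *
go([.4547,.3820,.16],95.3)"
```

```text
t 1.4 pos [0.4244 0.4152 0.2229] F [ 0.7507  0.0611 -0.3288] w 0.677 dp [-0.9  -1.19  2.1 ] turn -0.0
```

Request:
{"op": "move_arm", "data": {
  "dp": [
    [-0.9,-1.19,0.7],
    [-0.9,-1.19,2.1],
    [-0.9,-1.19,2.1],
    [-0.9,-1.19,2.1]
  ],
  "turn": [0,0,0,0],
  "jaw": [0.3,0.3,0.3,0.3]
}}

```text
time: 1.8
position: [0.4524, 0.3842, 0.1596]
tool_rot: [0.144, -3.137, 0.0]
ft_force: [0.0, 0.6, 1.1]
grip_width: 0.648
```

```bash
python3 -c "
from h import *
go([.4547,.3820,.068],95.3)
im=ctrl.get_image('wrist');cv2.imwrite('pics/w1.png',im[:,:,::-1])
for z in(.105,): print('tab proj',proj('wrist',[.4547,.382,z]), proj('wrist',[.4547,.382,.066]))
print(proj('wrist',ctrl.get_state()['position']))
print([(d['rect'],d['confidence']) for d in ctrl.look_for('wrist','bin_tab')])
"
```

```text
t 1.8 pos [0.4524 0.3842 0.1596] F [0.0235 0.6305 1.1407] w 0.648 dp [-0.07 -0.08  3.05] turn -0.01
tab proj [314.8443 214.5127] [315.5436 201.6547]
[319.2841 240.4377]
[([316.7, 45.4, 182.8, 90.8], 0.66), ([224.8, 188.7, 222.4, 115.3], 0.59)]
```

View pics/w1.png

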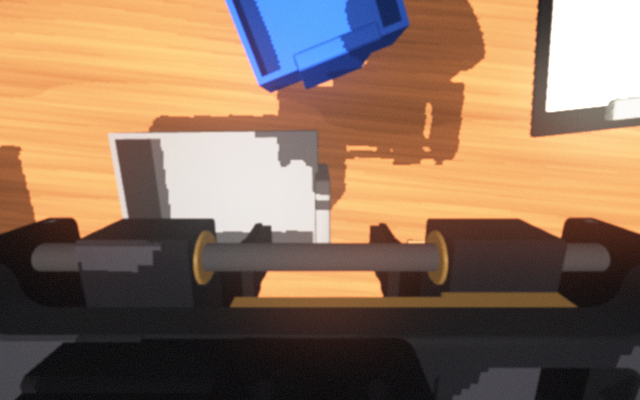

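The wrist view shows the grey bin at lower left. Its tab (column ~323) is centred between the open fingers (262–378) and the blue bin is well clear at the top. Descending.

Request:
{"op": "move_arm", "data": {
  "dp": [
    [-0.07,-0.02,1.5],
    [-0.07,-0.02,2.6],
    [-0.07,-0.02,3.0],
    [-0.07,-0.02,3.0]
  ],
  "turn": [0,0,0,0],
  "jaw": [0.3,0.3,0.3,0.3]
}}

```text
time: 2.3
position: [0.4547, 0.3838, 0.0693]
tool_rot: [0.145, -3.137, 0.001]
ft_force: [0.2, -0.3, 1.4]
grip_width: 0.649
```

Request:
{"op": "move_arm", "data": {
  "dp": [
    [0,0,0],
    [0,0,0],
    [0,0,0],
    [0,0,0],
    [0,0,0]
  ],
  "turn": [0,0,0,0,0],
  "jaw": [-0.4,-1,-1,-1,-1],
  "grip_force": 20
}}

```text
time: 2.8
position: [0.4559, 0.3833, 0.0702]
tool_rot: [-0.142, 3.138, 0.001]
ft_force: [0.1, -0.3, -0.1]
grip_width: 0.275
```

```bash
python3 -c "
from h import *
go([.5053,.1954,.069],96.4)"
```

```text
t 2.8 pos [0.4559 0.3833 0.0702] F [ 0.1349 -0.2974 -0.0672] w 0.275 dp [-1.07 -6.39  0.04] turn -0.24
```

Request:
{"op": "move_arm", "data": {
  "dp": [
    [0,0,0],
    [0,0,0],
    [0,0,0],
    [0,0,0]
  ],
  "turn": [0,0,0,0],
  "jaw": [-1,-1,-1,-1]
}}

```text
time: 3.2
position: [0.4557, 0.3838, 0.0698]
tool_rot: [-0.143, 3.138, 0.002]
ft_force: [1.2, 2.1, 0.2]
grip_width: 0.134
```

Request:
{"op": "move_arm", "data": {
  "dp": [
    [-0.08,-0.5,0],
    [-0.2,-1.2,0],
    [-0.32,-1.9,0],
    [-0.44,-2.6,0],
    [-0.55,-3.2,0]
  ],
  "turn": [0,0,-0.1,-0.1,-0.1],
  "jaw": [-1,-1,-1,-1,-1]
}}

```text
time: 3.7
position: [0.4807, 0.2885, 0.0698]
tool_rot: [0.155, -3.138, -0.002]
ft_force: [-0.4, 2.8, 1.0]
grip_width: 0.134
```

```bash
python3 -c "
from h import *
go([.5053,.1954,.070],96.4)"
```

```text
t 3.7 pos [0.4807 0.2885 0.0698] F [-0.4327  2.7956  1.0125] w 0.134 dp [-0.51 -3.17 -0.01] turn -0.15
```

Request:
{"op": "move_arm", "data": {
  "dp": [
    [-0.12,-0.75,0],
    [-0.24,-1.5,0],
    [-0.36,-2.2,0],
    [-0.45,-2.8,0],
    [-0.51,-3.17,0]
  ],
  "turn": [-0.1,-0.1,-0.15,-0.15,-0.15],
  "jaw": [-1,-1,-1,-1,-1]
}}

```text
time: 4.2
position: [0.5054, 0.1948, 0.0698]
tool_rot: [0.174, -3.137, -0.001]
ft_force: [-1.0, 2.7, 1.9]
grip_width: 0.135
```

```bash
python3 -c "
from h import *
go([.5053,.1954,.070],96.4)
im=ctrl.get_image('top');cv2.imwrite('pics/t2.png',cv2.resize(im[120:270,155:495,::-1],None,fx=2.35,fy=2.35,interpolation=cv2.INTER_CUBIC))"
```

```text
t 4.2 pos [0.5054 0.1948 0.0698] F [-1.0037  2.7232  1.8712] w 0.135 dp [ 0.    0.02 -0.01] turn -0.01
```

View pics/t2.png

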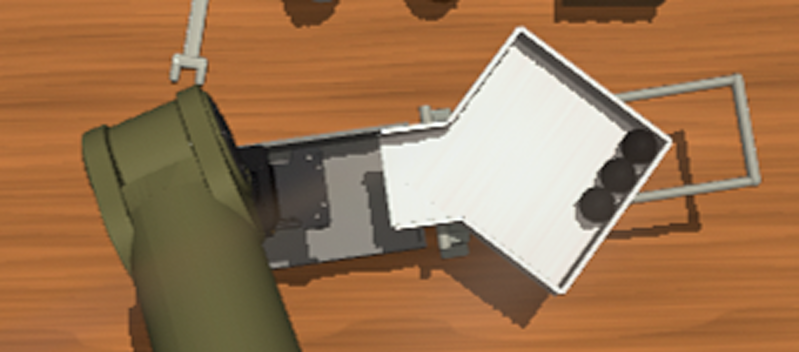

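The bin now sits under the spout, with the lip (crop 387,183) well inside it, and the tray hasn't moved. Releasing and going to the bar.

Request:
{"op": "move_arm", "data": {
  "dp": [
    [0,0,0],
    [0,0,0],
    [0,0,0],
    [0,0,0],
    [0,0,0]
  ],
  "turn": [0,0,0,0,0],
  "jaw": [0.1,0.1,0.1,0.1,0.1]
}}

```text
time: 4.75
position: [0.5051, 0.1964, 0.0694]
tool_rot: [0.178, -3.136, 0.0]
ft_force: [0.8, 0.6, 0.7]
grip_width: 0.494
```

Request:
{"op": "move_arm", "data": {
  "dp": [
    [0,0,-1.0],
    [0,0,-2.5],
    [0,0,-4.0],
    [0,0,-5.5],
    [0,0,-6.5]
  ],
  "turn": [0,0,0,0,0],
  "jaw": [0.1,0.1,0.1,0.1,0.1]
}}

```text
time: 5.25
position: [0.5061, 0.1964, 0.2683]
tool_rot: [-0.177, 3.133, 0.003]
ft_force: [0.1, 0.3, -0.0]
grip_width: 0.55
```

```bash
python3 -c "
from h import *
go([.5621,-.3084,.26],96.4)"
```

```text
t 5.25 pos [0.5061 0.1964 0.2683] F [ 0.1433  0.3252 -0.019 ] w 0.55 dp [  0.04 -16.93   0.25] turn 0.01
```

Request:
{"op": "move_arm", "data": {
  "dp": [
    [0,-1.6,0],
    [0,-3.2,0],
    [0,-4.8,0],
    [0,-6.4,0],
    [0,-8,0]
  ],
  "turn": [0,0,0,0,0],
  "jaw": [0.1,0.1,0.1,0.1,0.1]
}}

```text
time: 5.75
position: [0.5322, -0.0442, 0.2648]
tool_rot: [-0.178, 3.136, 0.0]
ft_force: [0.2, 0.5, -0.5]
grip_width: 0.551
```

Request:
{"op": "move_arm", "data": {
  "dp": [
    [0,-1.6,0],
    [0,-3.2,0],
    [0,-4.8,0],
    [0,-6.4,0],
    [0,-8,0]
  ],
  "turn": [0,0,0,0,0],
  "jaw": [0.1,0.1,0.1,0.1,0.1]
}}

```text
time: 6.25
position: [0.5594, -0.2825, 0.2646]
tool_rot: [-0.178, 3.136, 0.0]
ft_force: [0.0, -0.1, -0.2]
grip_width: 0.554
```

```bash
python3 -c "
from h import *
go([.5621,-.3084,.20],96.4);print(ctrl.get_state()['joint_positions'])"
```

```text
t 6.25 pos [ 0.5594 -0.2825  0.2646] F [ 0.0118 -0.1197 -0.1618] w 0.554 dp [ 0.01 -0.87  2.15] turn 0.02
[-0.0092  0.274   0.5406  1.4686 -0.1413  1.4376  2.2178]
```

Request:
{"op": "move_arm", "data": {
  "dp": [
    [0,-0.87,0.8],
    [0,-0.87,2.15],
    [0,-0.87,2.15],
    [0,-0.87,2.15]
  ],
  "turn": [0,0,0,0],
  "jaw": [0.1,0.1,0.1,0.1]
}}

```text
time: 6.65
position: [0.5622, -0.3057, 0.1998]
tool_rot: [0.179, -3.135, -0.002]
ft_force: [0.4, -0.2, 1.5]
grip_width: 0.548
```

```bash
python3 -c "
from h import *
go([.5621,-.3084,.11],96.4)
im=ctrl.get_image('wrist');cv2.imwrite('pics/w2.png',im[:,:,::-1])
a=.1123
for x in(-.05,0,.05): print(proj('wrist',[.5621+x*np.cos(a),-.3084+x*np.sin(a),.129]))
"
```

```text
t 6.65 pos [ 0.5622 -0.3057  0.1998] F [ 0.441  -0.232   1.4559] w 0.548 dp [ 0.01 -0.09  2.99] turn 0.02
[316.9583 143.0883]
[316.9369 205.257 ]
[316.9175 261.4983]
```

View pics/w2.png

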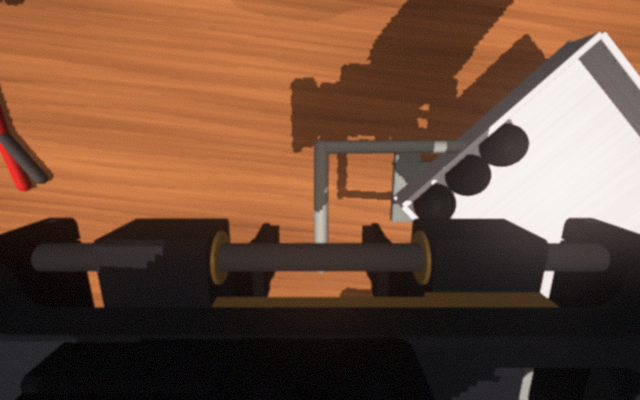

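The bar (column ~321) is centred between the fingers (278–365) and its near end is at row ~147, as predicted. Descending and gripping.

Request:
{"op": "move_arm", "data": {
  "dp": [
    [0,-0.05,1.2],
    [0,-0.05,2.3],
    [0,-0.05,3.0],
    [0,-0.05,3.0],
    [0,-0.05,3.0]
  ],
  "turn": [0,0,0,0,0],
  "jaw": [0.1,0.1,0.1,0.1,-0.4]
}}

```text
time: 7.2
position: [0.5639, -0.3083, 0.1125]
tool_rot: [-0.179, 3.134, -0.002]
ft_force: [0.7, -0.7, 0.1]
grip_width: 0.515
```

Request:
{"op": "move_arm", "data": {
  "dp": [
    [0,0,0],
    [0,0,0],
    [0,0,0],
    [0,0,0],
    [0,0,0]
  ],
  "turn": [0,0,0,0,0],
  "jaw": [-1,-1,-1,-1,-1],
  "grip_force": 20
}}

```text
time: 7.7
position: [0.5624, -0.3053, 0.1108]
tool_rot: [0.179, -3.136, -0.008]
ft_force: [-3.2, 7.2, 5.3]
grip_width: 0.128
```

Request:
{"op": "move_arm", "data": {
  "dp": [
    [0,0,0],
    [0,0,0],
    [0,0,0]
  ],
  "turn": [0,0,0],
  "jaw": [-1,-1,-1]
}}

```text
time: 8.0
position: [0.5624, -0.3053, 0.1108]
tool_rot: [0.179, -3.136, -0.008]
ft_force: [-3.2, 6.3, 5.9]
grip_width: 0.129
```

```bash
python3 -c "
from h import *
go([.5621,-.3084,.11],96.4)
for a in (.05,.1,.12,.14,.16,.18,.2,.25,.3,.35,.4,.5): print(a, 'dy',round((.303-.3044*np.cos(.0954+a))/.03,2),'dz',-round((.3044*np.sin(.0954+a)-.029)/.03,2))"
```

```text
t 8.0 pos [ 0.5624 -0.3053  0.1108] F [-3.2173  6.3066  5.9187] w 0.129 dp [ 0.02 -0.1   0.03] turn 0.03
0.05 dy 0.06 dz -0.5
0.1 dy 0.15 dz -1.0
0.12 dy 0.19 dz -1.2
0.14 dy 0.23 dz -1.4
0.16 dy 0.28 dz -1.6
0.18 dy 0.34 dz -1.79
0.2 dy 0.39 dz -1.99
0.25 dy 0.55 dz -2.47
0.3 dy 0.74 dz -2.94
0.35 dy 0.94 dz -3.4
0.4 dy 1.17 dz -3.86
0.5 dy 1.7 dz -4.72
```

Request:
{"op": "move_arm", "data": {
  "dp": [
    [0,0.1,-0.1],
    [0,0.11,-0.2],
    [0,0.12,-0.3],
    [0,0.14,-0.4],
    [0,0.16,-0.5]
  ],
  "turn": [0,0,0,0,0],
  "jaw": [-1,-1,-1,-1,-1]
}}

```text
time: 8.5
position: [0.5622, -0.3036, 0.1252]
tool_rot: [-0.177, 3.136, -0.0]
ft_force: [3.4, 1.3, -3.0]
grip_width: 0.129
```

Request:
{"op": "move_arm", "data": {
  "dp": [
    [0,0.02,-0.1],
    [0,0.04,-0.2],
    [0,0.06,-0.3],
    [0,0.08,-0.4],
    [0,0.09,-0.5]
  ],
  "turn": [0,0,0,0,0],
  "jaw": [-1,-1,-1,-1,-1]
}}

```text
time: 9.0
position: [0.5619, -0.3011, 0.1406]
tool_rot: [-0.177, 3.136, -0.001]
ft_force: [4.6, -0.9, -3.1]
grip_width: 0.128
```

```bash
cat >> h.py <<'E'
def look(name):
    s=ctrl.get_state();print('t',round(s['time'],2),s['position'],'F',s['ft_force'],'w',round(s['grip_width'],3))
    im=ctrl.get_image('top');cv2.imwrite(f'pics/{name}.png',cv2.resize(im[120:270,225:495,::-1],None,fx=2.35,fy=2.35,interpolation=cv2.INTER_CUBIC))
    # dark round blobs
    c=im[120:270,225:495];m=((c.max(2)<45)*255).astype('uint8')
    n,l,st,ce=cv2.connectedComponentsWithStats(m)
    print([(np.round(ce[i]+[225,120]),st[i,4]) for i in range(1,n) if st[i,4]>25])
E
python3 -c "
from h import *
look('t3')"
```

```text
t 9.0 [ 0.5619 -0.3011  0.1406] F [ 4.6207 -0.8745 -3.129 ] w 0.128
[(array([477., 171.]), np.int32(904)), (array([426., 182.]), np.int32(199)), (array([285., 181.]), np.int32(114)), (array([481., 238.]), np.int32(228))]
```

Request:
{"op": "move_arm", "data": {
  "dp": [
    [0,0.02,-0.1],
    [0,0.04,-0.2],
    [0,0.04,-0.2],
    [0,0.04,-0.2],
    [0,0.04,-0.2]
  ],
  "turn": [0,0,0,0,0],
  "jaw": [-1,-1,-1,-1,-1]
}}

```text
time: 9.55
position: [0.5618, -0.3, 0.1461]
tool_rot: [-0.177, 3.136, -0.001]
ft_force: [5.2, -0.7, -2.3]
grip_width: 0.13
```

Request:
{"op": "move_arm", "data": {
  "dp": [
    [0,0,0],
    [0,0,0],
    [0,0,0],
    [0,0,0],
    [0,0,0]
  ],
  "turn": [0,0,0,0,0],
  "jaw": [-1,-1,-1,-1,-1]
}}

```text
time: 10.05
position: [0.5618, -0.3, 0.1461]
tool_rot: [-0.177, 3.136, -0.001]
ft_force: [6.1, -1.2, -3.1]
grip_width: 0.129
```

```bash
python3 -c "
from h import *
look('t4')"
```

```text
t 10.05 [ 0.5618 -0.3     0.1461] F [ 6.1292 -1.2004 -3.0846] w 0.129
[(array([477., 171.]), np.int32(900)), (array([284., 181.]), np.int32(116)), (array([400., 187.]), np.int32(226)), (array([482., 239.]), np.int32(217))]
```

View pics/t4.png

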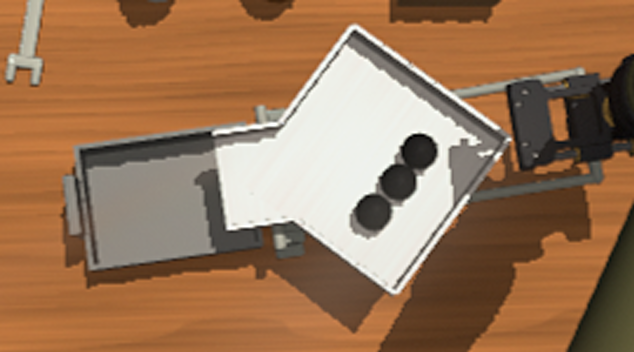

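The balls are rolling slowly toward the spout (crop 372,214 / 398,183 / 420,152). The bin's back end is still under the lip. I'll hold this angle.

Request:
{"op": "move_arm", "data": {
  "dp": [
    [0,0,0],
    [0,0,0],
    [0,0,0],
    [0,0,0],
    [0,0,0]
  ],
  "turn": [0,0,0,0,0],
  "jaw": [-1,-1,-1,-1,-1]
}}

```text
time: 10.6
position: [0.5618, -0.3, 0.1461]
tool_rot: [-0.177, 3.136, -0.001]
ft_force: [5.1, 0.6, -2.9]
grip_width: 0.129
```

Request:
{"op": "move_arm", "data": {
  "dp": [
    [0,0,0],
    [0,0,0],
    [0,0,0],
    [0,0,0],
    [0,0,0]
  ],
  "turn": [0,0,0,0,0],
  "jaw": [-1,-1,-1,-1,-1]
}}

```text
time: 11.1
position: [0.5617, -0.2999, 0.1461]
tool_rot: [-0.177, 3.136, -0.001]
ft_force: [5.5, -0.2, -2.2]
grip_width: 0.13
```

Request:
{"op": "move_arm", "data": {
  "dp": [
    [0,0,0],
    [0,0,0],
    [0,0,0],
    [0,0,0],
    [0,0,0]
  ],
  "turn": [0,0,0,0,0],
  "jaw": [-1,-1,-1,-1,-1]
}}

```text
time: 11.6
position: [0.5617, -0.3, 0.1461]
tool_rot: [-0.177, 3.136, -0.001]
ft_force: [4.7, -0.8, -1.9]
grip_width: 0.127
```

```bash
python3 -c "
from h import *
look('t5')"
```

```text
t 11.6 [ 0.5617 -0.3     0.1461] F [ 4.6955 -0.7793 -1.9098] w 0.127
[(array([477., 171.]), np.int32(899)), (array([285., 181.]), np.int32(116)), (array([343., 186.]), np.int32(62)), (array([357., 199.]), np.int32(328)), (array([482., 239.]), np.int32(219))]
```

View pics/t5.png

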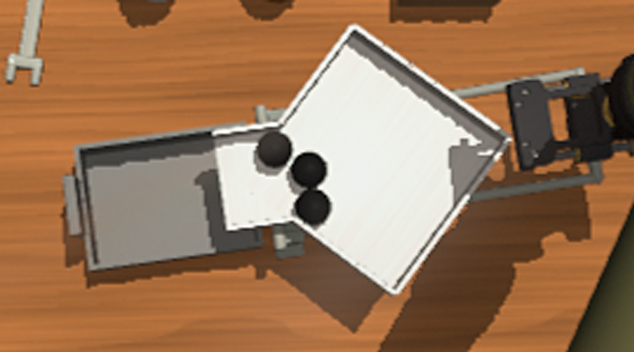

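The balls have reached the spout throat (crop 273,150 / 308,170 / 312,207). I'll wait a little.

Request:
{"op": "move_arm", "data": {
  "dp": [
    [0,0,0],
    [0,0,0],
    [0,0,0],
    [0,0,0],
    [0,0,0]
  ],
  "turn": [0,0,0,0,0],
  "jaw": [-1,-1,-1,-1,-1]
}}

```text
time: 12.15
position: [0.5618, -0.2999, 0.1462]
tool_rot: [-0.177, 3.136, -0.001]
ft_force: [4.4, -0.8, -2.5]
grip_width: 0.129
```

Request:
{"op": "move_arm", "data": {
  "dp": [
    [0,0,0],
    [0,0,0],
    [0,0,0],
    [0,0,0],
    [0,0,0]
  ],
  "turn": [0,0,0,0,0],
  "jaw": [-1,-1,-1,-1,-1]
}}

```text
time: 12.65
position: [0.5618, -0.2999, 0.1462]
tool_rot: [-0.177, 3.136, -0.001]
ft_force: [3.5, 0.0, -2.7]
grip_width: 0.129
```

```bash
python3 -c "
from h import *
look('t6')"
```

```text
t 12.65 [ 0.5618 -0.2999  0.1462] F [ 3.5111  0.0234 -2.7153] w 0.129
[(array([477., 171.]), np.int32(899)), (array([285., 181.]), np.int32(111)), (array([280., 194.]), np.int32(68)), (array([311., 203.]), np.int32(49)), (array([358., 207.]), np.int32(160)), (array([482., 239.]), np.int32(218))]
```

Request:
{"op": "move_arm", "data": {
  "dp": [
    [0,0.01,-0.05],
    [0,0.02,-0.1],
    [0,0.03,-0.15],
    [0,0.04,-0.2],
    [0,0.04,-0.2]
  ],
  "turn": [0,0,0,0,0],
  "jaw": [-1,-1,-1,-1,-1]
}}

```text
time: 13.2
position: [0.5616, -0.2986, 0.1523]
tool_rot: [-0.177, 3.136, -0.0]
ft_force: [4.4, 0.3, -2.1]
grip_width: 0.13
```

Request:
{"op": "move_arm", "data": {
  "dp": [
    [0,0.01,-0.05],
    [0,0.02,-0.1],
    [0,0.03,-0.15],
    [0,0.04,-0.2],
    [0,0.04,-0.2]
  ],
  "turn": [0,0,0,0,0],
  "jaw": [-1,-1,-1,-1,-1]
}}

```text
time: 13.7
position: [0.5614, -0.2972, 0.1581]
tool_rot: [-0.177, 3.136, 0.0]
ft_force: [5.2, 0.2, -3.0]
grip_width: 0.126
```

```bash
python3 -c "
from h import *
look('t7')"
```

```text
t 13.7 [ 0.5614 -0.2972  0.1581] F [ 5.1739  0.1592 -2.9654] w 0.126
[(array([477., 170.]), np.int32(905)), (array([284., 181.]), np.int32(112)), (array([270., 197.]), np.int32(124)), (array([357., 207.]), np.int32(160)), (array([483., 240.]), np.int32(207))]
```

View pics/t7.png

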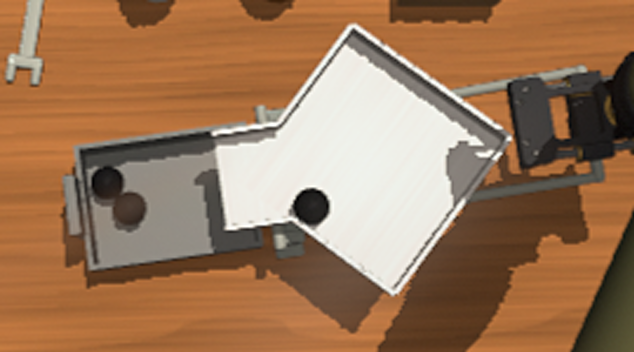

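Two balls are in the bin (crop 107,183 / 129,208). The third rests against the throat wall (312,207), so I'll tip a bit more, slowly.

Request:
{"op": "move_arm", "data": {
  "dp": [
    [0,0.03,-0.08],
    [0,0.05,-0.16],
    [0,0.08,-0.24],
    [0,0.1,-0.32],
    [0,0.13,-0.4]
  ],
  "turn": [0,0,0,0,0],
  "jaw": [-1,-1,-1,-1,-1]
}}

```text
time: 14.25
position: [0.5611, -0.2939, 0.1702]
tool_rot: [-0.176, 3.136, -0.001]
ft_force: [5.2, -1.4, -1.9]
grip_width: 0.129
```

Request:
{"op": "move_arm", "data": {
  "dp": [
    [0,0,0],
    [0,0,0],
    [0,0,0],
    [0,0,0],
    [0,0,0]
  ],
  "turn": [0,0,0,0,0],
  "jaw": [-1,-1,-1,-1,-1]
}}

```text
time: 14.75
position: [0.5611, -0.2939, 0.1702]
tool_rot: [-0.176, 3.136, -0.001]
ft_force: [4.7, -1.1, -2.4]
grip_width: 0.129
```

```bash
python3 -c "
from h import *
look('t8')"
```

```text
t 14.75 [ 0.5611 -0.2939  0.1702] F [ 4.6955 -1.1124 -2.4141] w 0.129
[(array([480., 169.]), np.int32(845)), (array([444., 172.]), np.int32(55)), (array([285., 181.]), np.int32(108)), (array([270., 197.]), np.int32(124)), (array([307., 209.]), np.int32(113)), (array([483., 241.]), np.int32(194))]
```

Request:
{"op": "move_arm", "data": {
  "dp": [
    [0,0,0],
    [0,0,0],
    [0,0,0],
    [0,0,0],
    [0,0,0]
  ],
  "turn": [0,0,0,0,0],
  "jaw": [-1,-1,-1,-1,-1]
}}

```text
time: 15.3
position: [0.5611, -0.294, 0.1702]
tool_rot: [-0.176, 3.135, -0.001]
ft_force: [6.1, -1.4, -1.5]
grip_width: 0.13
```

```bash
python3 -c "
from h import *
look('t9')"
```

```text
t 15.3 [ 0.5611 -0.294   0.1702] F [ 6.052  -1.3946 -1.5256] w 0.13
[(array([480., 169.]), np.int32(847)), (array([444., 172.]), np.int32(55)), (array([285., 181.]), np.int32(108)), (array([269., 196.]), np.int32(137)), (array([291., 217.]), np.int32(84)), (array([483., 241.]), np.int32(187))]
```

View pics/t9.png

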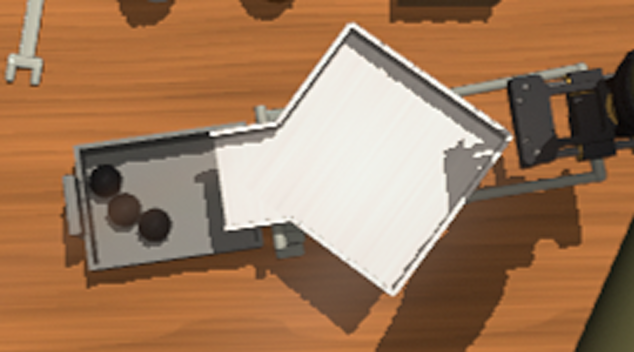

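All three balls are in the bin (crop 105,181 / 124,210 / 154,225) and the tray is empty. Lowering along the arc.

Request:
{"op": "move_arm", "data": {
  "dp": [
    [0,-0.03,0.1],
    [0,-0.06,0.2],
    [0,-0.09,0.3],
    [0,-0.12,0.4],
    [0,-0.15,0.5]
  ],
  "turn": [0,0,0,0,0],
  "jaw": [-1,-1,-1,-1,-1]
}}

```text
time: 15.85
position: [0.5615, -0.2981, 0.155]
tool_rot: [-0.176, 3.136, 0.0]
ft_force: [6.0, -0.5, -1.4]
grip_width: 0.13
```

Request:
{"op": "move_arm", "data": {
  "dp": [
    [0,-0.02,0.1],
    [0,-0.04,0.2],
    [0,-0.06,0.3],
    [0,-0.08,0.4],
    [0,-0.1,0.5]
  ],
  "turn": [0,0,0,0,0],
  "jaw": [-1,-1,-1,-1,-1]
}}

```text
time: 16.35
position: [0.5618, -0.3013, 0.1402]
tool_rot: [-0.176, 3.136, -0.0]
ft_force: [5.8, -2.2, -1.6]
grip_width: 0.127
```

Request:
{"op": "move_arm", "data": {
  "dp": [
    [0,-0.02,0.1],
    [0,-0.03,0.2],
    [0,-0.05,0.3],
    [0,-0.06,0.4],
    [0,-0.08,0.5]
  ],
  "turn": [0,0,0,0,0],
  "jaw": [-1,-1,-1,-1,-1]
}}

```text
time: 16.85
position: [0.5619, -0.3037, 0.1251]
tool_rot: [-0.176, 3.136, -0.0]
ft_force: [4.6, -1.3, -0.9]
grip_width: 0.126
```

```bash
python3 -c "
from h import *
go([.5622,-.305,.1105],96.4)"
```

```text
t 16.85 pos [ 0.5619 -0.3037  0.1251] F [ 4.6466 -1.3327 -0.9182] w 0.126 dp [-0.   -0.04  0.49] turn 0.0
```

Request:
{"op": "move_arm", "data": {
  "dp": [
    [0,-0.01,0.1],
    [0,-0.02,0.2],
    [0,-0.03,0.3],
    [0,-0.03,0.36],
    [0,-0.04,0.42]
  ],
  "turn": [0,0,0,0,0],
  "jaw": [-1,-1,-1,-1,-1]
}}

```text
time: 17.35
position: [0.562, -0.3053, 0.1126]
tool_rot: [-0.176, 3.136, -0.001]
ft_force: [4.4, -1.5, -1.4]
grip_width: 0.13
```

Request:
{"op": "move_arm", "data": {
  "dp": [
    [0,0,0.04],
    [0,0,0.08],
    [0,0,0.11],
    [0,0,0.11],
    [0,0,0.11]
  ],
  "turn": [0,0,0,0,0],
  "jaw": [-1,-1,-1,-1,-1]
}}

```text
time: 17.85
position: [0.562, -0.3054, 0.1113]
tool_rot: [-0.176, 3.135, -0.001]
ft_force: [1.8, 0.5, 8.5]
grip_width: 0.13
```

The tray is on its rest (Fz up to +8.5 N). Letting go.

Request:
{"op": "move_arm", "data": {
  "dp": [
    [0,0,-0.05],
    [0,0,-0.05],
    [0,0,-0.05],
    [0,0,-0.05],
    [0,0,-0.05]
  ],
  "turn": [0,0,0,0,0],
  "jaw": [-0.5,0,0.1,0.1,0.1]
}}

```text
time: 18.35
position: [0.5613, -0.3045, 0.1102]
tool_rot: [0.176, -3.135, -0.001]
ft_force: [0.1, 0.6, 0.3]
grip_width: 0.489
```

Request:
{"op": "move_arm", "data": {
  "dp": [
    [0,0,-0.5],
    [0,0,-1.5],
    [0,0,-2.7],
    [0,0,-4.0],
    [0,-1.0,-5.0]
  ],
  "turn": [0,0,0,0,0],
  "jaw": [0.1,0.1,0.1,0.1,0.1]
}}

```text
time: 18.85
position: [0.5674, -0.3304, 0.2648]
tool_rot: [-0.187, 3.132, 0.003]
ft_force: [0.9, 0.6, -0.2]
grip_width: 0.551
```

Request:
{"op": "move_arm", "data": {
  "dp": [
    [0,-1,0],
    [0,-2,0],
    [0,-2,0],
    [0,-2,0],
    [0,-2,0]
  ],
  "turn": [0,0,0,0,0],
  "jaw": [0.1,0.1,0.1,0.1,0.1]
}}

```text
time: 19.35
position: [0.5724, -0.3927, 0.261]
tool_rot: [-0.179, 3.136, 0.002]
ft_force: [-0.4, -0.0, -1.0]
grip_width: 0.551
```

```bash
python3 -c "
from h import *
look('t10')
im=ctrl.get_image('top');cv2.imwrite('pics/t11.png',im[:,:,::-1])
for t in('oil_bottle','jar','wrench','carton'): print(t,[np.round(d['rect']) for d in ctrl.look_for('top',t)][:1])"
```

```text
t 19.35 [ 0.5724 -0.3927  0.261 ] F [-0.3539 -0.0156 -0.9781] w 0.551
[(array([285., 181.]), np.int32(118)), (array([269., 196.]), np.int32(137)), (array([291., 217.]), np.int32(90))]
oil_bottle [array([292., 103.,  26.,  38.])]
jar [array([345., 107.,  28.,  34.])]
wrench []
carton [array([418., 104.,  48.,  36.])]
```

View pics/t11.png

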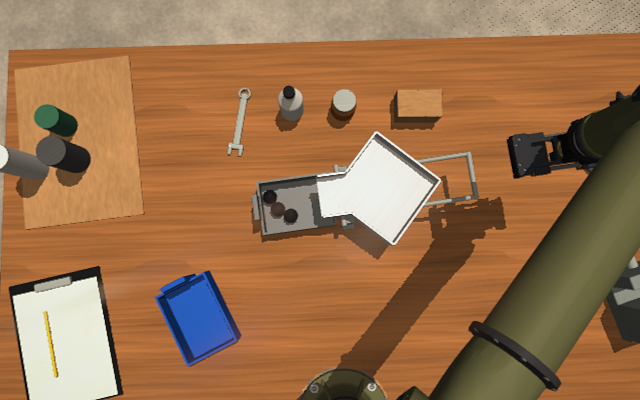

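The three balls are in the bin (top 269,196 / 278,209 / 291,217) and the spout (330,195) is over it. The tray is down, and the bystanders and blue bin haven't moved. Handing in.

```bash
python3 -c "
from bench import ctrl
print(ctrl.close_job())"
```

```text
the job is handed in; nothing more can be done
None
```

The job is done and handed in at about 19.5 s of the 64 s allowed. All three balls are in the grey bin, which is still under the spout, and the tray is back on its rest with the arm clear.

- **Bin:** I gripped it by its tab and slid it along the bench without lifting it. The blue look-alike was not touched.
- **Pouring:** I raised the tray by its bar to about 0.2 rad in small steps. Two balls rolled out first. The third stopped at the throat of the spout and needed a little more tilt.
- **Lowering:** I lowered the tray along its arc until it touched the rest, with 8.5 N at the wrist in the reading taken then, and released it.

**Last checks:** The final top picture shows the three balls in the bin, the tray empty, and the blue bin where it started. The detector put the bottle, jar and carton within about 1 pixel of where they began. It missed the wrench in that last call, but the picture shows the wrench in its original place.

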